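# Unlock the tool rack

### The arm

A 6-joint arm with a two-finger parallel gripper is mounted at the origin on the work surface. World frame = base frame: x ahead of the robot, y to its left, z up, the work surface at z = 0. Lengths are in m, angles in rad, forces in N, time in s.
With the tool pointing down it reaches from about 0.325 to 0.9 m from the base axis. Payload 6.1 kg.
Tool frame: the origin (TCP) lies between the finger pads; the fingertips stand 19 mm ahead of it and the grasp point (between the pads) is the TCP (robot.finger_overhang is the distance from the TCP to the fingertips, in m); z points along the fingers, y is the line along which they close (so a half turn about z gives the same grasp; the last joint's range is limited). The gripper opens to 85 mm and grips with 20 to 120 N. Pads are 22 mm wide; open, the fingers measure 114 mm over their backs; the gripper's body (76 mm by 85 mm) begins 54 mm behind the grasp point. The pads swing forward as they close: fully open they stand 13 mm farther back than shut.
Start: joints at [-1.384, 0.22, 1.526, -0, 1.395, -0.126], TCP at [0.192, -0.595, 0.25] pointing down, gripper open.
Joint ranges: [-2.98, 2.98], [-0.91, 2.08], [0.09, 2.57], [-1.24, 4.39], [0.2, 2.65], [-2.68, 2.68]. Speed limits (rad/s): [2.57, 2.57, 3.01, 3.14, 3.14, 3.14].

### API

Orientations are given as a unit quaternion [w, x, y, z].
In Python, from bench import telemetry, imaging, robot gives the robot as it stands. The module is installed in compiled form; this text tells all that it offers.
- The arm moves only by the tool servo_tool, never from a script. Its argument "increments" is text: rows parted by semicolons, each of 6 numbers parted by spaces: the shift along the tool's x, y, z in cm, then the turn, a rotation vector about the tool's x, y, z in rad. A call has exactly 8 rows; each row is the pose to reach, as a shift and turn from the pose commanded when the call began, along the tool's axes at that moment; what a row does not reach only later rows make up. A row lasts 1/10 s, in which the tool goes at most 50 mm and 8.59 degrees, less where a joint would pass 70% of its speed; a pose out of reach is approached as far as the arm can. A call with a gripper value outside its range is refused whole. "hand" is the finger opening in cm, from 0 to 8.54, set as the call begins (left out, the last holds). The fingers move at their own pace and stop on an object; the grip force is fixed at half the most. Time passes only in rows, so rows that repeat a pose let the fingers close, or fill a call up. It gives the time, the measured TCP pose, the force, the opening and the grip force at its end, in the units of the state.
- telemetry.observe(): the state, without advancing time (a new reading comes with each control period).
- imaging.read_camera(name): name is "scene" or "top" or "wrist"; returns (picture, depth): 384x512x3 uint8, red, green, blue; 384x512 float32, m along the optical axis (not along the pixel's ray), 0 where there is no reading.
- imaging.calibration(name): a dict with "K" (3x3 intrinsics, pixels), "R" (3x3) and "t" (3): a world point X has camera coordinates R X + t; the wrist camera has in their place "mount" (4x4, takes a point from camera to tool coordinates, whose origin is the TCP and whose axes are the flange's). Camera axes: x right, y down, z forward; pixel columns grow to the right and rows downward; lengths in m; the calibration is good to about 2 mm. A picture is of the moment at which its call begins: read the wrist's pose just before it. calibration takes no time and is no camera call.
- robot.sign_off(): hands the job in; it is judged then, once.
Trained networks look in the newest picture that a camera, given by its name, has taken for a name from the list of things; names that differ only in an ending like _2 or _b are one class to them, and where a whole thing is asked for, a point or a joint stands for the part that bears it (a point fixed in the world has none). Each returns a list of dicts, best first, with "score" (0 to 1); they miss things now and then, are a little off and sometimes report something else, mostly with a low value. They report only what shows in the picture. A call takes as long as a camera call. They do not tell look-alikes from the thing itself.
- imaging.recognise(label, camera): "position" ([x, y, z] in m, in world coordinates, good to about 4 mm: the middle of the surface that is visible of it).
- imaging.place_of(label, camera): "position" ([x, y, z] in m, in world coordinates, good to about 4 mm: a listed point, or the origin of a listed thing).
The state is a dict: "time_s": time; "joint_pos": joint angles; "qvel": joint speeds; "joint_torque": joint torques, N m; "tool_pos": TCP position; "tcp_rot": TCP orientation; "contact_force": force on the tool from outside, world axes, zero at the start; "moment": the same for the moment, N m; "opening": finger opening in m; "grasp_force": force on a finger pad.
Only numpy, scipy, OpenCV 4.12 (cv2) and the standard library are available. Lean on these libraries where they do the work, as an engineer would, in place of code of your own. Each camera call takes 0.05 s, during which the arm holds its last target. There are 200 camera calls.

### The job

Unlock the garden tool rack so that all three tools are free to be taken: first swing the small catch round a full quarter turn to its stop, so that its arm no longer blocks the locking slide, then pull the locking slide by its knob all the way to its open end, away from the tools. Leave the catch open, leave the tools hanging in their slots, and do not shift the pots, jar and other things standing around the rack.

Things in the scene. Friction and masses are not known exactly. Their poses are not given: they have to be found in the camera images.
- rack: Fixed wooden tool rack: a deck 145 mm deep (x -60 to +85), 505 mm wide (y -250 to +255), its top 200 mm above the shelf, on two end panels. Origin on the shelf top; x points from the slotted edge to the rear edge, y along the rack from the tool end to the latch end, z up; its yaw varies by up to 0.3 rad. Three slots open at the -x edge, at y = -170, -90 and -10 mm, hold the tools at x = -12. The locking slide and the catch lie on top of the deck at the +y end.
- slide (a joint): Travel of the steel locking slide along the rack's +y, m: 0 = locked (three hooked fingers stand in front of the tool handles), 0.040 = fully open, at its end stop. It needs about 3 N and stays where it is left. While the catch is closed its lug strikes the catch's arm after about 2 to 3 mm and can go no further.
- slide_knob (a point): Centre of the slide's round upright knob: head 20 mm in diameter, from 28 to 50 mm above the deck top, on a 12 mm stem rising from a 16 x 26 mm lug whose top is 14 mm above the deck. This point lies 40 mm above the deck (z = 240 mm), at rack x = 20, y = 90 mm when locked, and moves with the slide. The nearest tool handle is 100 mm away.
- catch (a joint): Angle of the steel catch about its vertical pivot, rad: near 0 (0 to 0.12 at the start) = closed, its arm pointing to the slide's lug and blocking it; it grows anticlockwise seen from above to 1.571 = fully open, at its stop. It needs about 0.05 N m (about 1.2 N at the peg) and stays where it is left.
- catch_peg (a point): On the axis of the catch's upright finger peg, 35 mm above the deck top (z = 235 mm): a plain steel peg 16 mm in diameter, top 46 mm above the deck, standing on the catch's tail, whose top is 11 mm above the deck. It lies 45 mm from the pivot: in the rack's +y direction when closed, in its -x direction (towards the slotted edge) when open.
- catch_pivot (a point): The catch's pivot, on its vertical axis, 12 mm above the deck top, fixed to the rack at rack x = 30, y = 180 mm. The disc there is 28 mm wide; the blocking arm, 20 mm wide and 72 mm long, its top 12 mm above the deck, lies opposite the tail.
- trowel: Trowel hanging upright in one of the rack's three slots (which slot varies), wooden handle 29 mm thick standing 106 mm above the deck, a flat pointed blade 66 mm wide below it. Origin: centre of the handle's underside, on the deck top; z up. Loose; leave it hanging.
- fork: Hand fork hanging upright in one of the rack's three slots (which slot varies), wooden handle 29 mm thick standing 106 mm above the deck, three steel tines 60 mm wide overall below it. Origin: centre of the handle's underside, on the deck top; z up. Loose; leave it hanging.
- dibber: Dibber hanging upright in one of the rack's three slots (which slot varies), wooden handle 29 mm thick standing 106 mm above the deck, a steel cone 28 mm thick below it. Origin: centre of the handle's underside, on the deck top; z up. Loose; leave it hanging.
- blue_pot: Glazed blue pot, rim 130 mm across, 120 mm tall, beyond the latch end of the rack. Origin: centre of its underside. Bystander.
- jar: Closed glass jar, 80 mm across, 130 mm tall, on the robot's side of the rack. Origin: centre of its underside. Bystander.
- clay_pot: Small empty terracotta pot, rim 90 mm across, 85 mm tall, behind the rack. Origin: centre of its underside. Bystander.
- seed_tin: Flat metal tin 84 x 124 x 75 mm, behind the rack. Origin: centre of its underside. Bystander.
- sweep_brush: Wooden hand brush, 220 mm long, 52 mm tall, lying on the robot's side of the rack. Origin under the root of its handle. Bystander.
- secateurs: Secateurs, 140 mm long, 14 mm tall, lying near the blue pot, beyond the latch end of the rack. Origin under their middle. Bystander.
Things that resemble listed ones, but are neither listed nor needed, are in the scene too. What is shaped like the fork but purple is not meant.

How it is judged:
On the way, in this order (a step that is already met when the one before it is completed fails the run):
1. the catch is swung round to its stop (more than 1.35 rad) while the slide is still locked (less than 6 mm) (value of joint catch above 1.35 rad and value of joint slide below 0.006 m), for 0.1 s.
2. the slide is pulled open, more than 35 of its 40 mm (value of joint slide above 0.035 m), for 0.1 s.
At the end, for the whole second after the job is handed in: The catch stands open at more than 1.35 rad, the slide more than 35 mm open, both at rest; each tool hangs within 20 mm of where it was, within 0.25 rad of upright (value of joint catch above 1.35 rad and value of joint slide above 0.035 m and velocity of joint slide below 0.01 m/s and velocity of joint catch below 0.1 rad/s and distance of each of trowel, fork, dibber from where it was at the start of the episode below 0.02 m and angle between each of trowel, fork, dibber's own z axis and vertical below 0.25 rad); the robot touches nothing.
It fails at once if a tool is knocked more than 40 mm or tipped more than 0.5 rad (distance of any of trowel, fork, dibber from where it was at the start of the episode above 0.04 m or angle between any of trowel, fork, dibber's own z axis and vertical above 0.5 rad).
It fails at once if a pot, the jar or another bystander is shifted more than 30 mm (distance of any of blue_pot, jar, clay_pot, seed_tin, sweep_brush, secateurs from where it was at the start of the episode above 0.03 m).
It also fails if it takes over 48 s, if anything falls off the work surface, if the arm or the gripper's body presses on something with over 40 N, if the wrist force passes 120 N, or if a joint passes its speed limit or range.

## Working session

There is one attempt and no reset: what is moved stays moved. The work goes in short steps, Python scripts to look and compute and a tool call to move; the robot and the scene stay as the last step left them, time stands still between calls to the robot, and variables do not carry over. Pictures are saved under pics/ and viewed, at most 10 in all, crops included, and the job is handed in when it is done.

Besides the shell and the picture viewer there is one more tool, called after "Emit:" as name(argument=value, ...) on one line, values as JSON. servo_tool: Moves the arm, as the interface text tells. Its arguments: {"type":"object","properties":{"increments":{"type":"string"},"hand":{"type":"number"}},"required":["increments"]}

```bash
mkdir -p pics; python3 - <<'E'
from bench import telemetry, imaging, robot
import cv2,numpy as np
s=telemetry.observe();print(s['time_s'],s['tool_pos'],s['tcp_rot'],s['contact_force'])
ims=[]
for c in("scene","top"):
    p,d=imaging.read_camera(c);cv2.imwrite(f"pics/{c}.png",p[:,:,::-1])
    for l in("rack","slide_knob","catch_peg","catch_pivot","trowel","fork","dibber","blue_pot","jar","secateurs"):
        print(c,l,[(np.round(r['position'],3).tolist(),round(r['score'],2)) for r in imaging.place_of(l,c)[:3]])
print(telemetry.observe()['time_s'])
E
```

```text
0.0 [ 0.1922049  -0.5940977   0.24917075] [-9.95645698e-04  9.87799924e-01  1.55725136e-01 -1.94546718e-05] [0.43502091 0.42010472 0.47249369]
scene rack [([0.554, -0.25, 0.001], 0.69)]
scene slide_knob []
scene catch_peg [([0.519, -0.028, 0.236], 0.82), ([0.584, -0.417, 0.198], 0.74), ([0.561, -0.341, 0.202], 0.73)]
scene catch_pivot [([0.536, -0.067, 0.211], 0.82), ([0.552, -0.25, 0.006], 0.47)]
scene trowel [([0.563, -0.338, 0.2], 0.56)]
scene fork [([0.318, -0.433, 0.15], 0.92), ([0.583, -0.417, 0.199], 0.52)]
scene dibber [([0.542, -0.261, 0.199], 0.52)]
scene blue_pot [([0.538, 0.118, 0.003], 0.78)]
scene jar [([0.394, -0.194, 0.004], 0.68)]
scene secateurs [([0.376, 0.076, -0.003], 0.43), ([0.582, -0.415, 0.2], 0.16)]
top rack []
top slide_knob [([0.551, -0.159, 0.243], 0.67)]
top catch_peg [([0.52, -0.026, 0.232], 0.7)]
top catch_pivot []
top trowel [([0.563, -0.343, 0.204], 0.61)]
top fork [([0.577, -0.421, 0.198], 0.82), ([0.318, -0.43, 0.152], 0.64)]
top dibber [([0.544, -0.261, 0.197], 0.73)]
top blue_pot [([0.536, 0.117, 0.0], 0.6)]
top jar [([0.398, -0.194, 0.005], 0.7)]
top secateurs [([0.374, 0.081, -0.002], 0.59)]
1.1
```

View pictures.

View pics/scene.png

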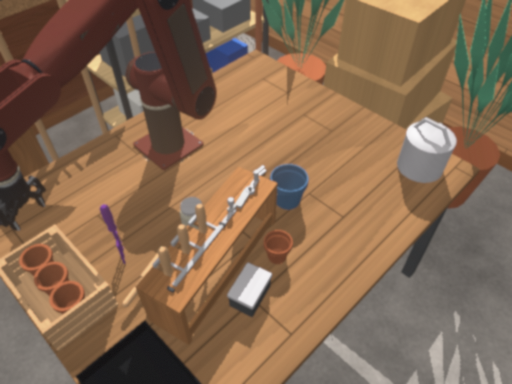

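View pics/top.png

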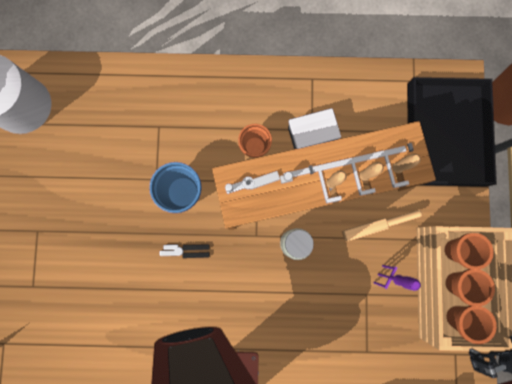

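```bash
cat > h.py <<'E'
from bench import telemetry, imaging, robot
import numpy as np
from scipy.spatial.transform import Rotation as Ro
def state():
    s=telemetry.observe();q=s['tcp_rot'];return s,np.array(s['tool_pos']),Ro.from_quat([q[1],q[2],q[3],q[0]])
def inc(p,yaw):
    "shift cm (tool axes) and rotvec to reach world p, tool down with x axis at yaw"
    s,p0,R0=state()
    Rt=Ro.from_euler('z',yaw)*Ro.from_euler('x',np.pi)
    return np.round(R0.inv().apply(np.array(p)-p0)*100,2),np.round((R0.inv()*Rt).as_rotvec(),3)
def cloud(c):
    if c=='wrist': _,p0,R0=state()
    im,d=imaging.read_camera(c);k=imaging.calibration(c);K=np.array(k['K'])
    v,u=np.mgrid[:d.shape[0],:d.shape[1]]
    X=np.stack([(u-K[0,2])/K[0,0]*d,(v-K[1,2])/K[1,1]*d,d],-1)
    if c=='wrist':
        M=np.array(k['mount']);W=(X@M[:3,:3].T+M[:3,3])@R0.as_matrix().T+p0
    else: W=(X-np.array(k['t']))@np.array(k['R'])
    W[d==0]=np.nan
    return im,W
E
python3 - <<'E'
from h import *
for c in('top','scene'):
    im,W=cloud(c)
    for n,g,lo in(("peg",(.52,-.027),.228),("knob",(.551,-.158),.232)):
        m=(np.hypot(W[...,0]-g[0],W[...,1]-g[1])<.03)&(W[...,2]>lo)&(W[...,2]<.27)
        P=W[m];print(c,n,m.sum(),P.mean(0).round(4),P.min(0).round(4),P.max(0).round(4), np.argwhere(m).mean(0))
    m=(W[...,2]>.192)&(W[...,2]<.206)&(W[...,0]>.4)&(W[...,0]<.75)&(W[...,1]>-.6)&(W[...,1]<.1)
    import cv2
    print(c,'deck',cv2.minAreaRect(W[m][:,:2].astype(np.float32)), np.median(W[m][:,2]))
print(inc((.49,-.06,.31),1.9), inc((.52,-.027,.3),1.9))
E
```

```text
top peg 45 [ 0.5217 -0.025   0.2436] [ 0.5151 -0.0324  0.2335] [ 0.5303 -0.0171  0.2475] [186.82222222 228.53333333]
top knob 71 [ 0.5494 -0.1562  0.247 ] [ 0.5408 -0.1656  0.2333] [ 0.5598 -0.1476  0.2522] [175.54929577 287.87323944]
top deck ((0.5649695992469788, -0.24378103017807007), (0.14550834894180298, 0.5061842799186707), 14.194697380065918) 0.19934063289039441
scene peg 37 [ 0.5252 -0.0266  0.2406] [ 0.5142 -0.0336  0.2282] [ 0.533  -0.0181  0.2492] [173.59459459 256.05405405]
scene knob 49 [ 0.554  -0.1586  0.2448] [ 0.5436 -0.1661  0.2328] [ 0.5635 -0.1489  0.2534] [201.57142857 230.83673469]
scene deck ((0.5644661784172058, -0.24287965893745422), (0.14866623282432556, 0.5065292119979858), 14.237813949584961) 0.19986619103520586
(array([ 44.77, -41.71,  -5.97]), array([ 0.   , -0.   , -1.587])) (array([ 48.64, -43.93,  -4.97]), array([ 0.   , -0.   , -1.587]))
```

Emit:
servo_tool(increments="3 -2.7 -0.75 0 0 -0.1; 6 -5.4 -1.5 0 0 -0.2; 9 -8.1 -2.25 0 0 -0.3; 12 -10.8 -3 0 0 -0.4; 15 -13.5 -3.75 0 0 -0.5; 18 -16.2 -4.5 0 0 -0.6; 21 -18.9 -5.25 0 0 -0.7; 24 -21.6 -6 0 0 -0.8", hand=3.2)

```text
time_s: 2.0
tool_pos: [0.3548, -0.3138, 0.3108]
tcp_rot: [0.0, 0.848, 0.53, 0.0]
contact_force: [0.5, -1.0, -0.1]
opening: 0.0319
grasp_force: 0.0
```

```bash
python3 -c "
from h import *
s,p,R=state();print(s['time_s'],p,s['contact_force'],s['opening'],inc((.523,-.026,.31),1.925))"
```

```text
2.0 [ 0.35475562 -0.3138321   0.31084416] [ 0.50779067 -0.95939971 -0.07257578] 0.03188250230450465 (array([33.25,  2.49,  0.08]), array([ 0.001,  0.001, -0.808]))
```

Emit:
servo_tool(increments="4.4 0.3 0 0 0 -0.12; 8.8 0.6 0 0 0 -0.24; 13.2 1 0 0 0 -0.36; 17.6 1.3 0 0 0 -0.48; 22 1.6 0 0 0 -0.6; 26.4 2 0 0 0 -0.7; 30.5 2.3 0 0 0 -0.8; 33.2 2.5 0 0 0 -0.81")

```text
time_s: 2.8
tool_pos: [0.5243, -0.026, 0.3105]
tcp_rot: [0.0, 0.57, 0.821, 0.0]
contact_force: [0.6, -0.4, -0.7]
opening: 0.0319
grasp_force: 0.0
```

```bash
python3 - <<'E'
from h import *
import cv2
im,W=cloud('wrist');s,p,R=state();print(s['time_s'],p)
for n,g,lo in(("peg",(.523,-.026),.228),("knob",(.551,-.157),.235)):
    m=(np.hypot(W[...,0]-g[0],W[...,1]-g[1])<.025)&(W[...,2]>lo)&(W[...,2]<.262)
    if m.sum():
        P=W[m];t=P[P[:,2]>np.percentile(P[:,2],95)-.004];print(n,m.sum(),np.argwhere(m).mean(0),t.mean(0).round(4),t.min(0).round(4),t.max(0).round(4),cv2.minEnclosingCircle(t[:,:2].astype(np.float32)))
print(inc((.523,-.026,.239),1.925))
cv2.imwrite('pics/w1.png',im[:,:,::-1])
E
```

```text
2.85 [ 0.52543019 -0.02359639  0.31035539]
peg 598 [208.79598662 250.47491639] [ 0.5207 -0.0241  0.2458] [ 0.5132 -0.0324  0.2429] [ 0.5285 -0.0167  0.2483] ((0.5206747651100159, -0.02460215799510479), 0.008045125752687454)
(array([-0.15, -0.33,  7.13]), array([ 0.002, -0.002,  0.003]))
```

View pics/w1.png

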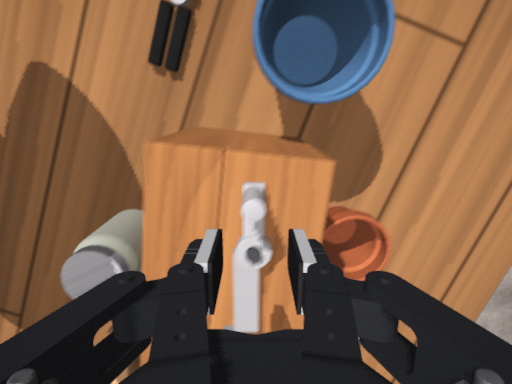

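Emit:
servo_tool(increments="0 -0.4 0 0 0 0; 0 -0.4 1 0 0 0; 0 -0.4 2.5 0 0 0; 0 -0.4 4 0 0 0; 0 -0.4 5.5 0 0 0; 0 -0.4 6.5 0 0 0; 0 -0.4 7.1 0 0 0; 0 -0.4 7.1 0 0 0")

```text
time_s: 3.65
tool_pos: [0.5191, -0.03, 0.2381]
tcp_rot: [-0.001, 0.572, 0.82, -0.0]
contact_force: [0.8, 0.6, 0.5]
opening: 0.0317
grasp_force: 0.0
```

```bash
python3 - <<'E'
from h import *
s,p,R=state();print(s['time_s'],p,s['contact_force'])
c=np.array([.5384,-.0674]);a0=.248
for th in np.r_[np.arange(.25,1.7,.13),1.65,1.7]:
    r=.045; d=np.array([-np.sin(a0+th),np.cos(a0+th)])
    q=c+r*d; print(round(th,2),*inc((*q,.239),1.819+th))
E
```

```text
3.65 [ 0.51911655 -0.02995857  0.2380629 ] [0.77982162 0.64140351 0.47035092]
0.25 [ 0.27 -0.14 -0.09] [-0.002 -0.001 -0.146]
0.38 [ 0.15 -0.71 -0.09] [-0.001 -0.001 -0.276]
0.51 [-0.05 -1.26 -0.09] [-0.001 -0.001 -0.406]
0.64 [-0.31 -1.78 -0.09] [-0.001 -0.001 -0.536]
0.77 [-0.64 -2.26 -0.09] [-0.001 -0.002 -0.666]
0.9 [-1.03 -2.7  -0.09] [-0.001 -0.002 -0.796]
1.03 [-1.48 -3.08 -0.09] [-0.001 -0.002 -0.926]
1.16 [-1.96 -3.4  -0.09] [-1.000e-03 -2.000e-03 -1.056e+00]
1.29 [-2.49 -3.65 -0.09] [-1.000e-03 -2.000e-03 -1.186e+00]
1.42 [-3.05 -3.83 -0.09] [-1.000e-03 -2.000e-03 -1.316e+00]
1.55 [-3.62 -3.95 -0.09] [-1.000e-03 -2.000e-03 -1.446e+00]
1.68 [-4.2  -3.98 -0.09] [-0.    -0.002 -1.576]
1.65 [-4.07 -3.98 -0.09] [-0.    -0.002 -1.546]
1.7 [-4.29 -3.98 -0.09] [-0.    -0.002 -1.596]
```

Emit:
servo_tool(increments="0.3 0 0 0 0 -0.05; 0.3 -0.1 0 0 0 -0.14; 0.15 -0.7 0 0 0 -0.27; -0.05 -1.25 0 0 0 -0.4; -0.3 -1.8 0 0 0 -0.53; -0.65 -2.25 0 0 0 -0.66; -1.05 -2.7 0 0 0 -0.8; -1.5 -3.1 0 0 0 -0.93", hand=2.0)

```text
time_s: 4.45
tool_pos: [0.496, -0.0543, 0.2401]
tcp_rot: [0.0, 0.141, 0.99, 0.001]
contact_force: [-0.6, 1.8, -0.3]
opening: 0.0204
grasp_force: 1.0
```

```bash
python3 - <<'E'
from h import *
s,p,R=state();print(s['time_s'],p,s['contact_force'])
c=np.array([.5384,-.0674]);a0=.248
for th in np.arange(1.1,1.8,.1):
    r=.045; d=np.array([-np.sin(a0+th),np.cos(a0+th)])
    q=c+r*d; print(round(th,2),*inc((*q,.239),1.819+th))
E
```

```text
4.45 [ 0.49596057 -0.05426867  0.24014473] [-0.61819323  1.79418481 -0.25585273]
1.1 [ 0.05 -0.35  0.11] [ 0.001  0.001 -0.06 ]
1.2 [ 0.   -0.79  0.11] [ 0.001  0.001 -0.16 ]
1.3 [-0.09 -1.23  0.11] [ 0.001  0.001 -0.26 ]
1.4 [-0.23 -1.66  0.11] [ 0.001  0.001 -0.36 ]
1.5 [-0.41 -2.07  0.11] [ 0.001  0.001 -0.46 ]
1.6 [-0.63 -2.47  0.11] [ 0.001  0.001 -0.56 ]
1.7 [-0.89 -2.84  0.11] [ 0.001  0.001 -0.66 ]
```

Emit:
servo_tool(increments="0.05 -0.35 0 0 0 -0.06; 0 -0.8 0 0 0 -0.16; -0.1 -1.25 0 0 0 -0.26; -0.25 -1.65 0 0 0 -0.36; -0.4 -2.05 0 0 0 -0.46; -0.6 -2.45 0 0 0 -0.53; -0.75 -2.65 0 0 0 -0.53; -0.75 -2.65 0 0 0 -0.53")

```text
time_s: 5.25
tool_pos: [0.495, -0.0807, 0.24]
tcp_rot: [-0.0, -0.12, 0.993, 0.002]
contact_force: [-4.5, 7.2, 4.2]
opening: 0.0199
grasp_force: 4.0
```

```bash
python3 - <<'E'
from h import *
s,p,R=state();print(s['time_s'],p,R.as_quat(),s['contact_force'],s['opening'])
c=np.array([.5384,-.0674]);a0=.248
d=p[:2]-c;print('th',np.arctan2(-d[0],d[1])-a0,np.hypot(*d))
E
```

```text
5.25 [ 0.49499369 -0.08069528  0.24001963] [-1.19772145e-01  9.92799685e-01  1.80357425e-03 -4.07750754e-04] [-4.51670461  7.1877142   4.16267275] 0.019949327410670875
th 1.620021363875982 0.045396828630878294
```

Emit:
servo_tool(increments="0 0.3 0 0 0 0; 0 0.5 0 0 0 0; 0 0.5 0 0 0 0; 0 0.5 -1.5 0 0 0; 0 0.5 -3 0 0 0; 0 0.5 -5 0 0 0; 0 0.5 -7 0 0 0; 0 0.5 -7 0 0 0", hand=3.8)

```text
time_s: 6.05
tool_pos: [0.4961, -0.0781, 0.3144]
tcp_rot: [0.004, -0.12, 0.993, -0.002]
contact_force: [-0.1, 0.6, -0.4]
opening: 0.038
grasp_force: 0.0
```

```bash
python3 -c "
from h import *
s,p,R=state();print(s['time_s'],p,s['contact_force'],s['opening'],inc((.5508,-.1571,.31),3.39))"
```

```text
6.05 [ 0.49612918 -0.0781397   0.31435015] [-0.06190288  0.64484552 -0.43575393] 0.037970408360999505 (array([-3.42, -8.97,  0.5 ]), array([-0.004,  0.007, -0.007]))
```

Emit:
servo_tool(increments="-1 -2.5 0 0 0 0; -2 -5 0 0 0 0; -3 -7.5 0 0 0 0; -3.4 -9 0 0 0 0; -3.4 -9 0 0 0 0; -3.4 -9 0 0 0 0; -3.4 -9 0 0 0 0; -3.4 -9 0 0 0 0")

```text
time_s: 6.85
tool_pos: [0.5484, -0.1558, 0.3095]
tcp_rot: [0.0, -0.121, 0.993, 0.0]
contact_force: [0.6, 0.6, -0.0]
opening: 0.0383
grasp_force: 0.0
```

```bash
python3 - <<'E'
from h import *
import cv2
im,W=cloud('wrist');s,p,R=state();print(s['time_s'],p,s['contact_force'])
for n,g,lo in(("knob",(.551,-.157),.235),("peg",(.4948,-.0785),.228)):
    m=(np.hypot(W[...,0]-g[0],W[...,1]-g[1])<.025)&(W[...,2]>lo)&(W[...,2]<.262)
    if m.sum():
        P=W[m];t=P[P[:,2]>np.percentile(P[:,2],95)-.004];print(n,m.sum(),np.argwhere(m).mean(0),t.mean(0).round(4),cv2.minEnclosingCircle(t[:,:2].astype(np.float32)))
print(inc((.5508,-.1571,.240),3.39))
cv2.imwrite('pics/w2.png',im[:,:,::-1])
E
```

```text
6.9 [ 0.54846844 -0.1559303   0.30958678] [-0.75464326  0.08373666 -0.11952742]
knob 851 [214.25146886 252.0693302 ] [ 0.5482 -0.157   0.2496] ((0.5486451983451843, -0.15696492791175842), 0.00967398751527071)
peg 784 [158.5        395.31632653] [ 0.493  -0.079   0.2457] ((0.493131160736084, -0.07834111154079437), 0.007923302240669727)
(array([-0.2 , -0.17,  6.96]), array([-0.   ,  0.   , -0.006]))
```

View pics/w2.png

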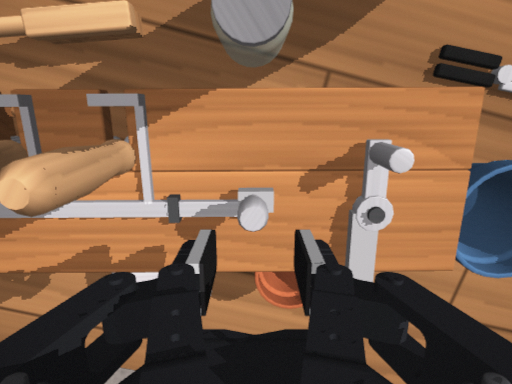

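Emit:
servo_tool(increments="0 0 1 0 0 0; 0 0 2.5 0 0 0; 0 0 4 0 0 0; 0 0 5.5 0 0 0; 0 0 6.5 0 0 0; 0 0 7 0 0 0; 0 0 7 0 0 0; 0 0 7 0 0 0")

```text
time_s: 7.7
tool_pos: [0.549, -0.1568, 0.2398]
tcp_rot: [0.0, -0.12, 0.993, -0.0]
contact_force: [-0.2, -0.4, 0.1]
opening: 0.0378
grasp_force: 0.0
```

Emit:
servo_tool(increments="0 0 0 0 0 0; 0 0.4 0 0 0 0; 0 1 0 0 0 0; 0 1.7 0 0 0 0; 0 2.4 0 0 0 0; 0 3.1 0 0 0 0; 0 3.8 0 0 0 0; 0 4.2 0 0 0 0", hand=2.4)

```text
time_s: 8.5
tool_pos: [0.5388, -0.1161, 0.2396]
tcp_rot: [0.0, -0.121, 0.993, -0.001]
contact_force: [4.4, -14.8, -3.4]
opening: 0.0243
grasp_force: 7.8
```

```bash
python3 - <<'E'
from h import *
s,p,R=state();print(s['time_s'],p,s['contact_force'],s['opening'])
o=np.array([.5535,-.2492]);d=p[:2]-o;a=.248
print('rack xy',d@[np.cos(a),np.sin(a)],d@[-np.sin(a),np.cos(a)])
E
```

```text
8.5 [ 0.53884798 -0.11606461  0.23957423] [  4.42215233 -14.81348405  -3.35286826] 0.024348610249081918
rack xy 0.0184764155010532 0.1326587151767723
```

Emit:
servo_tool(increments="0 0 0 0 0 0; 0 -0.3 0 0 0 0; 0 -0.3 0 0 0 0; 0 -0.3 -1.5 0 0 0; 0 -0.3 -3.5 0 0 0; 0 -0.3 -6 0 0 0; 0 -0.3 -9 0 0 0; 0 -0.3 -9 0 0 0", hand=3.8)

```text
time_s: 9.3
tool_pos: [0.5414, -0.1194, 0.3357]
tcp_rot: [0.004, -0.12, 0.993, -0.002]
contact_force: [0.4, -0.3, 1.5]
opening: 0.038
grasp_force: 0.0
```

```bash
python3 - <<'E'
from h import *
import cv2
im,W=cloud('wrist');s,p,R=state();print(s['time_s'],p,s['contact_force'])
o=np.array([.5535,-.2492]);a=.248
for n,g,lo in(("knob",(.541,-.118),.235),("peg",(.4948,-.0785),.228)):
    m=(np.hypot(W[...,0]-g[0],W[...,1]-g[1])<.025)&(W[...,2]>lo)&(W[...,2]<.262)
    if m.sum():
        P=W[m];t=P[P[:,2]>np.percentile(P[:,2],95)-.004];c=np.array(cv2.minEnclosingCircle(t[:,:2].astype(np.float32))[0]);d=c-o;print(n,c,'rack',d@[np.cos(a),np.sin(a)],d@[-np.sin(a),np.cos(a)])
cv2.imwrite('pics/w3.png',im[:,:,::-1])
E
```

```text
9.35 [ 0.54067721 -0.1192028   0.33325152] [ 0.38702689  0.18204211 -0.37947064]
knob [ 0.53914553 -0.11788704] rack 0.018317519397891373 0.13081900523318882
peg [ 0.49305043 -0.07837236] rack -0.01666782035278494 0.18043951221190627
```

View pics/w3.png

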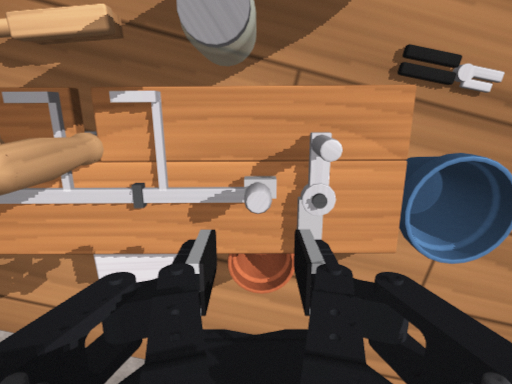

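The picture shows the knob at (258,197), about 40 mm along from where it started. The catch is open, with its peg at (327,148). The tool handle at (50,160) is still upright and the gripper is clear, so I'm handing in.

```bash
python3 -c "
from bench import robot
print(robot.sign_off())"
```

```text
the job is handed in; nothing more can be done
None
```

I swung the catch to its stop (about 1.56 rad), then pulled the slide about 40 mm to its open end, and handed the job in at about 9.4 s; the last picture showed the tool in view still hanging and the gripper clear, but the hand-in returned no verdict.

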